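Swing out a folding hook and hang the long gauge in its neck

ROBOT

A 6-joint arm with a two-finger parallel gripper is mounted at the origin on a cart in front of the work surface, level with it; the furniture and walls round the work are solid. World frame = base frame: x ahead of the robot, y to its left, z up, the work surface at z = 0. Lengths are in m, angles in degrees, forces in N, time in s.
With the tool pointing down it reaches from about 0.25 to 0.725 m from the base axis. Payload 9.7 kg.
Tool frame: the origin (TCP) lies at the very end of the fingers, on their centre line; the grasp point (between the pads) lies 19 mm behind it (bot.hold_point_z is the distance from the TCP to the grasp point, in m); z points along the fingers, y is the line along which they close (so a half turn about z gives the same grasp; the last joint's range is limited). The gripper opens to 85 mm and grips with 20 to 120 N. Pads are 22 mm wide; open, the fingers measure 114 mm over their backs; the gripper's body (76 mm by 85 mm) begins 54 mm behind the grasp point. The pads swing forward as they close: fully open they stand 13 mm farther back than shut.
Start: joints at [72.651, 4.979, 10.078, 95.1, 0, 90], TCP at [0.164, 0.525, 0.231] pointing down, gripper open.
Joint ranges: [-179.16, 179.16], [-48.56, 103.87], [-65.8, 70.77], [-126.05, 130.52], [-82.76, 87.17], [-180, 180]. Speed limits (degrees/s): [127.2, 127.2, 147.25, 180, 180, 180].

INTERFACE

Orientations are given as [roll, pitch, yaw] about the fixed x, y, z axes, in that order (R = Rz(yaw) Ry(pitch) Rx(roll)).
In Python, from workcell import bot gives the robot as it stands.
- The arm moves only by the tool play_rows, never from a script. Its argument "targets" is a list of rows, each an object with "grip": the closure in counts, from 0 (fully open) to 255 (shut); "linear": the shift along the world's x, y, z in cm, a list of three; "delta_rot": the turn, a rotation vector about the world's x, y, z in rad, a list of three. A call has 1 to 10 rows; each row is the pose to reach, as a shift and turn from the pose commanded when the call began; what a row does not reach only later rows make up. A row lasts 1/10 s, in which the tool goes at most 50 mm and 8.59 degrees, less where a joint would pass 70% of its speed; a pose out of reach is approached as far as the arm can. A call with a gripper value outside its range is refused whole. The fingers move at their own pace and stop on an object; "force" is the grip in N (left out, the last holds). Time passes only in rows, so rows that repeat a pose let the fingers close. It gives the time, the measured TCP pose, the force, the opening and the grip force at its end, in the units of the state.
- bot.get_obs(): the state, without advancing time (a new reading comes with each control period).
- bot.camera(name): name is "side" or "top"; returns a dict with "color" (400x640x3 uint8, red, green, blue), "range_z" (400x640 float32, m along the optical axis (not along the pixel's ray), 0 where there is no reading), "fov_y" (degrees; the focal length in pixels is half the picture's height over the tangent of half this angle, whatever the lens; pixels are square), "cx", "cy" (the principal point, pixels), "world_to_cam" (4x4, takes a point from world to camera coordinates). Camera axes: x right, y up, looking along -z (the intrinsics and any distortion apply to the point x, -y, -z); pixel columns grow to the right and rows downward; lengths in m; the calibration is good to about 2 mm. A picture is of the moment at which its call begins.
- bot.job_done(): hands the job in; it is judged then, once.
Trained networks look in a picture, given as the dict that the camera call returned (one of the last four; its "shot" number tells which), for a name from the list of things; names that differ only in an ending like _2 or _b are one class to them, and where a whole thing is asked for, a point or a joint stands for the part that bears it (a point fixed in the world has none). Each returns a list of dicts, best first, with "conf" (0 to 1); they miss things now and then, are a little off and sometimes report something else, mostly with a low value. They report only what shows in the picture. A call takes as long as a camera call.
- bot.search_frame(picture, target): "box" ([left, top, right, bottom] in pixels, round what is visible of it).
- bot.trace(picture, target): "pixels" (400x640 bool, what is visible of it) and "box" ([left, top, right, bottom] in pixels, round what is visible of it).
- bot.pinpoint(picture, target): "pixel" ([column, row] in pixels: a listed point, or the origin of a listed thing).
The state is a dict: "time": time; "q": joint angles; "qd": joint speeds; "joint_efforts": joint torques, N m; "ee_pos": TCP position; "tcp_rot": TCP orientation; "wrist_force": force on the tool from outside, world axes, zero at the start; "torque": the same for the moment, N m; "opening": finger opening in m; "grasp_force": force on a finger pad.
Only numpy, scipy, OpenCV 4.12 (cv2) and the standard library are available. Lean on these libraries where they do the work, as an engineer would, in place of code of your own. Each camera call takes 0.05 s, during which the arm holds its last target. There are 200 camera calls.

TASK

Swing the folded hook of the hanger stand fully out and press it firmly against its stop, then take the longer of the two plate gauges out of the rack, thread its slot over the hook, slide it back along the bar to the collar so that it drops into the neck, press it firmly down home and leave it hanging there. A firm press is a steady 10 to 20 N; never put more than 25 N on the hook or stand. Leave the short gauge and the other loose parts alone.

Things in the scene. Friction and masses are not known exactly. Their poses are not given: they have to be found in the camera images.
- stand: fixed grey hanger stand: base plate 110 (x) x 170 (y) x 8 mm; wall 12 mm thick, its front face the plane x = 0, looking to -x (the robot); wall y -75 to 75, 105 mm high, only the ear at y -75 to -25 goes up to 168 mm. Above 105 mm there is no wall behind the folded bar: fingers can reach down behind it. Origin: on the table under the middle of the front face; y left, z up
- hook_hinge (a point): point on the hook's upright hinge axis at the height of the bar's axis (135 mm above the table); 16 mm in front of the ear, at y = -50 mm of the stand. Axes as the stand's.
- hook (a joint): swing of the hook about its upright hinge: 0 = folded along the wall, arm along the stand's +y; grows anticlockwise seen from above; hard stop at 1.571, arm straight out along the stand's -x. Stiff friction hinge: needs about 0.5 N m (6 to 9 N at 80 to 55 mm from the hinge) before it meets the stop, stays where left. Starts 0 to 0.2; fully out is over 1.54
- hook_seat (a point): middle of the neck, on its top line, 42.5 mm from the hinge axis and 4 mm above the bar's axis: the slot's top edge must rest here. Moves with the hook; x along the arm away from the hinge, z up. Along the arm from the hinge axis: collar 24 mm diameter, 30 to 36 mm; neck 8 mm diameter, 36 to 49; bar 16 mm diameter (its top 4 mm above the neck's), 49 to 92
- hook_lip (a point): top of the hook's lip: an upright 12 mm stub on the bar, 85.5 mm from the hinge axis, top 18 mm above the bar's axis (10 mm above the bar). Axes as hook_seat. The lip and bar together span 26 mm in height, 16 mm in width.
- gauge_long: the longer plate gauge, loose steel, 10 thick (x) x 48 wide (y) x 120 mm tall, 0.2 to 0.42 kg, upright in either pocket of the rack; a 16 mm bridge at the top, below it a through slot along x, 22 wide, 32 mm tall. Same both ways round. Origin: centre of its underside, z up. Grip it from above by its two side edges (48 mm apart) near the top
- gauge_long_eye (a point): middle of the top edge of the long gauge's slot (16 mm below the gauge's top, 104 mm above its underside); rests on hook_seat when hung. Axes as the gauge's.
- gauge_short: the shorter plate gauge, same but 95 mm tall, in the rack's other pocket; to be left there. Origin: centre of its underside.
- rack: fixed aluminium rack block 105 (x) x 85 (y) x 34 mm high with two pockets 26 mm deep, 54 mm apart along x, 1 mm play on each side of a gauge; a gauge must rise 30 mm to be clear. Origin: centre of its underside on the table.
- flange_0: loose turned flange ring, 60 mm diameter, 14 mm high, bystander; origin at the centre of its underside
- bracket_0: loose stamped L bracket 22x34x28 mm, bystander; origin at the centre of its underside
- locating_pin_0: loose locating pin, 21 mm diameter, 42 mm high, standing, bystander; origin at the centre of its underside

How it is judged:
By the outcome, as a careful person would: the job done as asked, in the order asked, and still so for the second after the job is handed in, with the robot touching nothing.
It also fails if it takes over 72 s, if anything falls off the work surface, if the arm or the gripper's body presses on something with over 40 N, if the wrist force passes 120 N, or if a joint passes its speed limit or range.

## Working session

There is one attempt and no reset: what is moved stays moved. The work goes in short steps, Python scripts to look and compute and a tool call to move; the robot and the scene stay as the last step left them, time stands still between calls to the robot, and variables do not carry over. Pictures are saved under pics/ and viewed, at most 10 in all, crops included, and the job is handed in when it is done.

Besides the shell and the picture viewer there is one more tool, called after "Emit:" as name(argument=value, ...), one argument or row to a line, values as JSON. play_rows: Moves the arm, as the interface text tells. Its arguments: {"type":"object","properties":{"targets":{"type":"array","items":{"type":"object","properties":{"grip":{"type":"number"},"linear":{"type":"array","items":{"type":"number"}},"delta_rot":{"type":"array","items":{"type":"number"}}}}},"force":{"type":"number"}},"required":["targets"]}

```bash
mkdir -p pics; cat > h.py <<'E'
import numpy as np, cv2
from workcell import bot
def K(p):
    f=200/np.tan(np.radians(p["fov_y"])/2); return f
def deproj(p,u,v,z=None):
    f=K(p); d=p["range_z"][int(round(v)),int(round(u))] if z is None else z
    c=np.array([(u-p["cx"])/f*d,-(v-p["cy"])/f*d,-d,1.]); return (np.linalg.inv(p["world_to_cam"])@c)[:3]
def onplane(p,u,v,h):
    T=np.linalg.inv(p["world_to_cam"]); o=T[:3,3]; d=deproj(p,u,v,1.)-o
    return o+d*(h-o[2])/d[2]
def cloud(p,m):
    v,u=np.nonzero(m&(p["range_z"]>0)); f=K(p); d=p["range_z"][v,u]
    c=np.stack([(u-p["cx"])/f*d,-(v-p["cy"])/f*d,-d,np.ones_like(d)])
    return (np.linalg.inv(p["world_to_cam"])@c)[:3].T
def proj(p,X):
    c=p["world_to_cam"]@np.append(X,1); f=K(p); return p["cx"]+f*c[0]/-c[2], p["cy"]-f*c[1]/-c[2]
def tri(ps,uvs):
    A=[];b=[]
    for p,(u,v) in zip(ps,uvs):
        T=np.linalg.inv(p["world_to_cam"]);o=T[:3,3];d=deproj(p,u,v,1.)-o;d/=np.linalg.norm(d)
        M=np.eye(3)-np.outer(d,d);A.append(M);b.append(M@o)
    A=np.array(A);b=np.array(b);X=np.linalg.solve(A.sum(0),b.sum(0))
    return X,[np.linalg.norm(a@X-c) for a,c in zip(A,b)]
E
cat > m.py <<'E'
from h import *
np.set_printoptions(precision=4,suppress=True)
ps={n:bot.camera(n) for n in("top","side")}
for n,p in ps.items():
    cv2.imwrite(f"pics/{n}0.png",p["color"][:,:,::-1]); print(n,{k:v for k,v in p.items() if k not in("color","range_z","world_to_cam")},np.linalg.inv(p["world_to_cam"])[:3,3])
for t in["stand","hook_hinge","hook_seat","hook_lip","gauge_long","gauge_long_eye","gauge_short","rack","flange_0","bracket_0","locating_pin_0"]:
    pp=[];uv=[]
    for n,p in ps.items():
        r=bot.pinpoint(p,t)
        for q in r[:2]: print(t,n,q["pixel"],round(q["conf"],2))
        if r: pp.append(p);uv.append(r[0]["pixel"])
    if len(pp)==2: print("   ",*tri(pp,uv))
for t in["stand","hook","gauge_long","gauge_short","rack"]:
    for n,p in ps.items():
        r=bot.trace(p,t)
        if not r: print(t,n,"none");continue
        c=cloud(p,r[0]["pixels"]); print("trace",t,n,round(r[0]["conf"],2),r[0]["box"],len(c),np.percentile(c,[2,50,98],axis=0).ravel() if len(c) else "")
        np.save(f"pics/{t}_{n}.npy",c)
print(bot.get_obs())
E
python3 m.py
```

```text
top {'fov_y': 44.02567668401399, 'cx': 324.11662709391425, 'cy': 194.8806810418526, 'shot': 1} [0.44   0.0091 1.2088]
side {'fov_y': 50.94647648193369, 'cx': 318.1327660593972, 'cy': 197.46180625474426, 'shot': 2} [ 1.0552 -0.1613  0.8073]
stand top [368.1, 165.7] 0.76
stand side [262.2, 263.2] 0.93
    [ 0.6029 -0.1289  0.0027] [np.float64(0.0009593302863730283), np.float64(0.0009593302863729976)]
hook_hinge top [401.8, 168.9] 0.68
hook_hinge side [224.1, 225.3] 0.64
    [ 0.5782 -0.1848  0.1413] [np.float64(0.002822447310978751), np.float64(0.0028224473109787476)]
hook_seat top [379.0, 168.0] 0.79
hook_seat side [249.2, 221.8] 0.8
    [ 0.5806 -0.1367  0.1338] [np.float64(0.002020600268907937), np.float64(0.00202060026890799)]
hook_lip top [358.9, 165.5] 0.63
hook_lip side [269.0, 209.1] 0.84
    [ 0.5819 -0.0927  0.1579] [np.float64(0.0005641787395397809), np.float64(0.0005641787395397546)]
gauge_long side [385.7, 193.3] 0.83
gauge_long_eye side [392.5, 168.4] 0.7
gauge_short top [228.4, 175.1] 0.78
gauge_short side [399.9, 210.3] 0.57
    [0.5754 0.2111 0.0099] [np.float64(0.0003
[... 1437 characters left out ...]
.65 [210.3, 165.1, 248.7, 189.2] 733 [0.5421 0.1648 0.0178 0.5655 0.2005 0.0327 0.6019 0.2485 0.0371]
trace rack side 0.81 [368.9, 177.4, 423.2, 228.3] 1223 [0.5033 0.1621 0.0006 0.5773 0.1856 0.0328 0.605  0.2515 0.0375]
{'time': 1.7, 'q': array([72.6523,  4.98  , 10.0799, 95.0971,  0.0022, 90.0014]), 'qd': array([-0.0137, -0.0583,  0.0373, -0.0406,  0.0515,  0.0401]), 'joint_efforts': array([  0.0006, -52.0095,  46.4856,   0.0017,   0.0001,   0.    ]), 'ee_pos': array([0.164 , 0.525 , 0.2313]), 'tcp_rot': array([179.9972,  -0.0022, 162.651 ]), 'wrist_force': array([-0.2058, -0.8226, -0.2115]), 'torque': array([ 0.0234,  0.0057, -0.039 ]), 'grasp_force': 0.0, 'opening': 0.08571684920745055}
```

```bash
python3 - <<'E'
import cv2,numpy as np
a=cv2.imread("pics/top0.png")[100:280,170:470];b=cv2.imread("pics/side0.png")[130:290,170:450]
a=cv2.resize(a,(600,360),interpolation=cv2.INTER_CUBIC)
cv2.imwrite("pics/c1.png",a); cv2.imwrite("pics/c2.png",cv2.resize(b,(800,457),interpolation=cv2.INTER_CUBIC))
for n in["stand_top","gauge_long_side","gauge_short_top","gauge_short_side","rack_top","hook_top"]:
    c=np.load(f"pics/{n}.npy")
    if n=="stand_top": sel=[(0.095,.115),(0.155,.175),(0.005,0.012)]
    elif "long" in n: sel=[(.05,.11),(.116,.126)]
    elif "rack" in n: sel=[(.03,.037)]
    elif "hook" in n: sel=[(.13,.165)]
    else: sel=[(.04,.08),(.09,.1),]
    for lo,hi in sel:
        q=c[(c[:,2]>lo)&(c[:,2]<hi)]
        if len(q)>5: print(n,lo,len(q),cv2.minAreaRect(q[:,:2].astype(np.float32)),np.round(np.percentile(q,[5,50,95],axis=0),4).tolist())
E
```

```text
stand_top 0.095 266 ((0.6065912842750549, -0.1344001293182373), (0.14797662198543549, 0.013609843328595161), 76.28656005859375) [[0.5964, -0.1603, 0.0986], [0.6111, -0.1132, 0.1035], [0.6239, -0.0681, 0.1073]]
stand_top 0.155 186 ((0.5906527638435364, -0.148774653673172), (0.1115143820643425, 0.03762385994195938), 78.54986572265625) [[0.5735, -0.2022, 0.1554], [0.5936, -0.181, 0.1653], [0.6024, -0.1617, 0.1692]]
stand_top 0.005 1430 ((0.6011030077934265, -0.1335831880569458), (0.16927717626094818, 0.10978717356920242), 77.38517761230469) [[0.55, -0.2047, 0.0052], [0.5843, -0.1215, 0.0073], [0.6567, -0.0554, 0.0107]]
gauge_long_side 0.05 291 ((0.5243317484855652, 0.20417672395706177), (0.012848119251430035, 0.04778848588466644), 6.436417102813721) [[0.5214, 0.1819, 0.053], [0.5276, 0.203, 0.0782], [0.5303, 0.2247, 0.1064]]
gauge_long_side 0.116 61 ((0.5250101089477539, 0.20494234561920166), (0.012434047646820545, 0.04847278818488121), 8.948281288146973) [[0.5243, 0.1819, 0.1168], [0.5278, 0.2037, 0.1207], [0.5298, 0.2274, 0.1256]]
gauge_short_top 0.04 57 ((0.573662281036377, 0.2064585
[... 491 characters left out ...]
09) [[0.5754, 0.1853, 0.0421], [0.5811, 0.207, 0.0561], [0.5841, 0.231, 0.0779]]
gauge_short_side 0.09 58 ((0.5818816423416138, 0.20861037075519562), (0.047718677669763565, 0.00952739268541336), 86.51338958740234) [[0.5777, 0.1855, 0.0905], [0.5818, 0.2071, 0.0958], [0.5836, 0.2302, 0.0998]]
rack_top 0.03 609 ((0.5724596977233887, 0.2079552412033081), (0.06277935206890106, 0.08574934303760529), 1.5220773220062256) [[0.5441, 0.1682, 0.0306], [0.5638, 0.2025, 0.0331], [0.5996, 0.2456, 0.0361]]
hook_top 0.13 238 ((0.5787628889083862, -0.12958186864852905), (0.08454877883195877, 0.017617905512452126), 84.0809097290039) [[0.5709, -0.1665, 0.1346], [0.5775, -0.1248, 0.14], [0.5861, -0.09, 0.1513]]
```

View pics/c1.png

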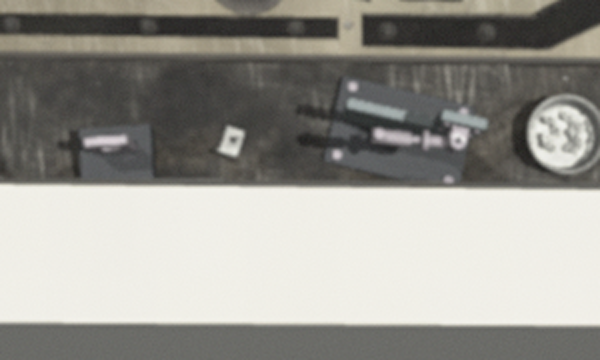

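View pics/c2.png

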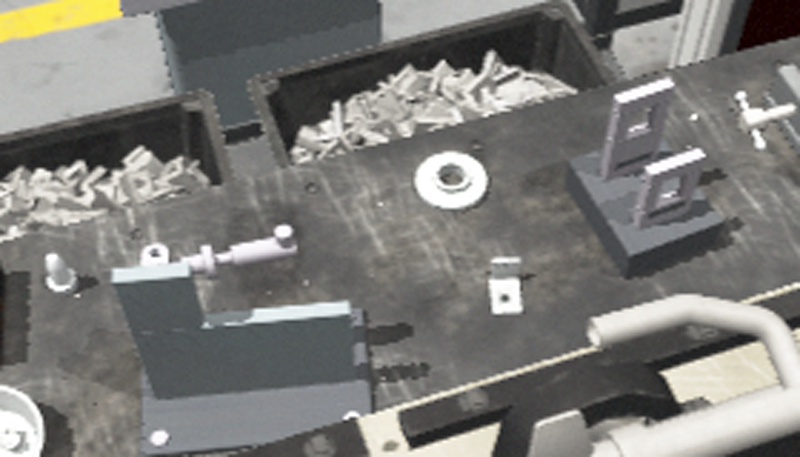

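The top view shows the stand at about (405,130) in the crop, folded hook bar at (405,137), and the rack at (115,150). A white band hides the area below it. The side view shows the hook slightly off the wall, the long gauge in the far pocket (640,110), and the pin, flange and bracket clear of the stand.

```bash
cat > fit.py <<'E'
from h import *
from scipy.optimize import least_squares
np.set_printoptions(precision=4,suppress=True)
def sdf(P,lo,hi):
    lo=np.array(lo);hi=np.array(hi);q=np.abs(P-(lo+hi)/2)-(hi-lo)/2
    return np.linalg.norm(np.maximum(q,0),axis=1)+np.minimum(q.max(1),0)
def loc(P,x,y,a):
    c,s=np.cos(a),np.sin(a);d=P-[x,y,0];return np.stack([c*d[:,0]+s*d[:,1],-s*d[:,0]+c*d[:,1],d[:,2]],1)
def stand(t,P):
    L=loc(P,*t[:3]); L[:,2]-=t[4]
    return np.min([sdf(L,[t[3]-.055,-.085,0],[t[3]+.055,.085,.008]),sdf(L,[0,-.075,0],[.012,.075,.105]),sdf(L,[0,-.075,0],[.012,-.025,.168])],axis=0)
def rack(t,P):
    L=loc(P,*t[:3]); L[:,2]-=t[3]; out=[sdf(L,[-.0525,-.0425,0],[.0525,.0425,.034])]
    for x,h in((-.027,.12),(.027,.095)):
        out.append(np.maximum(sdf(L,[x-.005,-.024,.008],[x+.005,.024,.008+h]),-sdf(L,[x-.01,-.011,.008+h-.048],[x+.01,.011,.008+h-.016])))
    return np.min(out,axis=0)
def hookm(t,P,hinge):
    L=loc(P,hinge[0],hinge[1],t[0]); L[:,2]-=.135+t[1]
    cyl=lambda a,b,r:np.maximum(np.hypot(L[:,1],L[:,2])-r,np.maximum(a-L[:,0],L[:,0]-b))
    lip=np.maximum(np.hypot(L[:,0]-.0855,L[:,1])-.006,np.maximum(-L[:,2],L[:,2]-.018))
    return np.min([cyl(.03,.036,.012),cyl(.036,.049,.004),cyl(.049,.092,.008),lip],axis=0)
E
cat > m2.py <<'E'
from fit import *
ps={n:bot.camera(n) for n in("top","side")}
A={}
for n,p in ps.items():
    P=cloud(p,np.ones((400,640),bool)); A[n]=P
w=A["top"]; w=cloud(ps["top"],np.indices((400,640))[0]>205); print("white z",np.percentile(w,[1,50,99],axis=0))
for k in("top","side","both"):
    P=np.vstack(list(A.values())) if k=="both" else A[k]
    t=np.array([.601,-.131,np.radians(-12.6),0.,0])
    for i in range(4):
        L=loc(P,*t[:3]); S=P[(stand(t,P)<.012)&(P[:,2]>.004)&(np.hypot(L[:,0],L[:,1])<.14)]
        S=S[~((S[:,2]>.115)&(loc(S,*t[:3])[:,0]<-.004))]
        t=least_squares(lambda t:stand(t,S),t,loss="soft_l1",f_scale=.002).x
    h=loc(np.zeros((1,3)),0,0,0); c,s=np.cos(t[2]),np.sin(t[2]); hinge=t[:2]+[-.016*c+.05*s,-.016*s-.05*c]
    print("stand",k,t[:2],np.degrees(t[2]),t[3:],"res",np.median(np.abs(stand(t,S))),len(S),"hinge",hinge)
    a=np.array([t[2]+np.pi/2+.13,0.])
    for i in range(3):
        H=P[(np.abs(hookm(a,P,hinge))<.012)&(P[:,2]>.11)]; H=H[loc(H,*t[:3])[:,0]<-.003]
        a=least_squares(lambda a:hookm(a,H,hinge),a,loss="soft_l1",f_scale=.002).x
    print("  hook dir",np.degrees(a[0]),"angle",a[0]-t[2]-np.pi/2,a[1],len(H))
    r=np.array([.552,.207,np.radians(4),0.])
    for i in range(4):
        S=P[(np.abs(rack(r,P))<.012)&(P[:,2]>.006)]
        r=least_squares(lambda r:rack(r,S),r,loss="soft_l1",f_scale=.002).x
    c,s=np.cos(r[2]),np.sin(r[2])
    print("  rack",r[:2],np.degrees(r[2]),r[3],np.median(np.abs(rack(r,S))),len(S),"long",r[0]-.027*c,r[1]-.027*s)
E
python3 m2.py
```

```text
white z [[ 0.4131 -0.0652  1.0872]
 [ 0.4261  0.0065  1.1028]
 [ 0.4452  0.0738  1.1538]]
stand top [ 0.6011 -0.134 ] -13.053929379933512 [-0.0004 -0.0008] res 0.00108883182362759 2441 hinge [ 0.5742 -0.1791]
  hook dir 84.95048318167389 angle 0.13970335388804256 -0.0012520489612184594 230
  rack [0.5501 0.2067] 4.4034738993210665 -0.0010415468664909063 0.0013165316586141174 964 long 0.52321933421788 0.20461628481530036
stand side [ 0.6008 -0.1335] -12.65773215469105 [-0.0004  0.0002] res 0.0006383765958724785 4196 hinge [ 0.5742 -0.1788]
  hook dir 85.25516683627455 angle 0.13810614077008676 0.00012415524626953944 301
  rack [0.55   0.2077] 4.297033099357029 0.00020476713768373883 0.0006637934234536916 2093 long 0.5231160760625296 0.20564653856388548
stand both [ 0.6008 -0.1337] -12.759946892026626 [-0.0001 -0.0003] res 0.0007942920815191728 6638 hinge [ 0.5742 -0.179 ]
  hook dir 85.01365697972446 angle 0.13567498230783537 -0.0004418485245552735 531
  rack [0.5501 0.2075] 4.168092961926217 -0.0002563256109193018 0.0007944134307591444 3057 long 0.5231215133060869 0.2055771855623393
```

Emit:
play_rows(
  force=30,
  targets=[
    {"grip": 255, "linear": [2, -3, 0], "delta_rot": [0, 0, -0.14]},
    {"grip": 255, "linear": [4.4, -6.4, 0], "delta_rot": [0, 0, -0.29]},
    {"grip": 255, "linear": [6.6, -9.6, 0], "delta_rot": [0, 0, -0.44]},
    {"grip": 255, "linear": [8.8, -12.8, 0], "delta_rot": [0, 0, -0.585]},
    {"grip": 255, "linear": [11, -16, 0], "delta_rot": [0, 0, -0.73]},
    {"grip": 255, "linear": [13.2, -19.2, 0], "delta_rot": [0, 0, -0.88]},
    {"grip": 255, "linear": [15.4, -22.4, 0], "delta_rot": [0, 0, -1.025]},
    {"grip": 255, "linear": [17.6, -25.6, 0], "delta_rot": [0, 0, -1.17]},
    {"grip": 255, "linear": [19.8, -28.8, 0], "delta_rot": [0, 0, -1.315]},
    {"grip": 255, "linear": [22, -31.9, 0], "delta_rot": [0, 0, -1.463]},
  ],
)

```text
time: 2.8
ee_pos: [0.3846, 0.2045, 0.2315]
tcp_rot: [180.0, -0.0, 78.5]
wrist_force: [0.3, 0.2, -0.8]
opening: -0.0001
grasp_force: 0.0
```

Emit:
play_rows(
  targets=[
    {"grip": 255, "linear": [2.2, -3.2, 0], "delta_rot": [0, 0, -0.145]},
    {"grip": 255, "linear": [4.4, -6.4, 0], "delta_rot": [0, 0, -0.29]},
    {"grip": 255, "linear": [6.6, -9.6, 0], "delta_rot": [0, 0, -0.44]},
    {"grip": 255, "linear": [8.8, -12.8, 0], "delta_rot": [0, 0, -0.585]},
    {"grip": 255, "linear": [11, -16, 0], "delta_rot": [0, 0, -0.73]},
    {"grip": 255, "linear": [13.2, -19.2, 0], "delta_rot": [0, 0, -0.88]},
    {"grip": 255, "linear": [15.4, -22.4, 0], "delta_rot": [0, 0, -1.025]},
    {"grip": 255, "linear": [17.6, -25.6, 0], "delta_rot": [0, 0, -1.17]},
    {"grip": 255, "linear": [20, -29.5, 0], "delta_rot": [0, 0, -1.315]},
    {"grip": 255, "linear": [22, -31.9, 0], "delta_rot": [0, 0, -1.463]},
  ],
)

```text
time: 3.8
ee_pos: [0.6048, -0.1156, 0.231]
tcp_rot: [180.0, 0.0, -5.4]
wrist_force: [-0.6, 1.2, -0.9]
opening: -0.0001
grasp_force: 0.0
```

Emit:
play_rows(
  targets=[
    {"grip": 255, "linear": [0, 0, 0]},
    {"grip": 255, "linear": [0, 0, 0]},
  ],
)

```text
validation failed for argument at $.ta...
```

Emit:
play_rows(
  targets=[
    {"grip": 255, "linear": [0, 0, -3], "delta_rot": [0, 0, 0]},
    {"grip": 255, "linear": [0, 0, -6], "delta_rot": [0, 0, 0]},
    {"grip": 255, "linear": [0, 0, -9], "delta_rot": [0, 0, 0]},
    {"grip": 255, "linear": [0, 0, -10.5], "delta_rot": [0, 0, 0]},
    {"grip": 255, "linear": [0, 0, -11], "delta_rot": [0, 0, 0]},
    {"grip": 255, "linear": [0, 0, -11.5], "delta_rot": [0, 0, 0]},
    {"grip": 255, "linear": [0, 0, -11.5], "delta_rot": [0, 0, 0]},
  ],
)

```text
time: 4.5
ee_pos: [0.6044, -0.113, 0.1171]
tcp_rot: [180.0, -0.1, -5.0]
wrist_force: [-0.3, 0.8, -0.2]
opening: -0.0002
grasp_force: 0.0
```

```bash
python3 - <<'E'
import numpy as np
H=np.array([.5742,-.179])
def C(th,r=.068,o=.019):
    t=np.radians(th);u=np.array([np.cos(t),np.sin(t)]);n=np.array([-u[1],u[0]]);return H+r*u-o*n
for i,th in enumerate([85,87,90,93,96,100,104,108,112,116,120,124,128,132,136,140,144,148,152,156,160,162,164,166,167,168]):
    print(i,th,np.round((C(th)-[.604,-.1132])*100,2),round(np.radians(th-85),3))
E
```

```text
0 85 [-0.49  0.03] 0.0
1 87 [-0.73  0.11] 0.035
2 90 [-1.08  0.22] 0.087
3 93 [-1.44  0.31] 0.14
4 96 [-1.8   0.38] 0.192
5 100 [-2.29  0.45] 0.262
6 104 [-2.78  0.48] 0.332
7 108 [-3.27  0.47] 0.401
8 112 [-3.77  0.44] 0.471
9 116 [-4.25  0.36] 0.541
10 120 [-4.73  0.26] 0.611
11 124 [-5.21  0.12] 0.681
12 128 [-5.67 -0.05] 0.75
13 132 [-6.12 -0.26] 0.82
14 136 [-6.55 -0.49] 0.89
15 140 [-6.97 -0.75] 0.96
16 144 [-7.36 -1.05] 1.03
17 148 [-7.74 -1.37] 1.1
18 152 [-8.09 -1.71] 1.169
19 156 [-8.42 -2.08] 1.239
20 160 [-8.72 -2.47] 1.309
21 162 [-8.86 -2.67] 1.344
22 164 [-8.99 -2.88] 1.379
23 166 [-9.12 -3.09] 1.414
24 167 [-9.18 -3.2 ] 1.431
25 168 [-9.24 -3.31] 1.449
```

Emit:
play_rows(
  targets=[
    {"grip": 255, "linear": [-0.49, 0.03, 0], "delta_rot": [0, 0, 0]},
    {"grip": 255, "linear": [-0.73, 0.11, 0], "delta_rot": [0, 0, 0.035]},
    {"grip": 255, "linear": [-1.08, 0.22, 0], "delta_rot": [0, 0, 0.087]},
    {"grip": 255, "linear": [-1.44, 0.31, 0], "delta_rot": [0, 0, 0.14]},
  ],
)

```text
time: 4.9
ee_pos: [0.591, -0.11, 0.1176]
tcp_rot: [180.0, -0.2, 3.2]
wrist_force: [8.2, 0.1, -3.1]
opening: 0.0
grasp_force: 3.6
```

Emit:
play_rows(
  targets=[
    {"grip": 255, "linear": [-0.36, 0.07, 0], "delta_rot": [0, 0, 0.052]},
    {"grip": 255, "linear": [-0.85, 0.14, 0], "delta_rot": [0, 0, 0.122]},
    {"grip": 255, "linear": [-1.34, 0.17, 0], "delta_rot": [0, 0, 0.192]},
    {"grip": 255, "linear": [-1.83, 0.16, 0], "delta_rot": [0, 0, 0.261]},
    {"grip": 255, "linear": [-2.33, 0.13, 0], "delta_rot": [0, 0, 0.331]},
    {"grip": 255, "linear": [-2.81, 0.05, 0], "delta_rot": [0, 0, 0.401]},
    {"grip": 255, "linear": [-3.29, -0.05, 0], "delta_rot": [0, 0, 0.471]},
    {"grip": 255, "linear": [-3.77, -0.19, 0], "delta_rot": [0, 0, 0.541]},
    {"grip": 255, "linear": [-4.23, -0.36, 0], "delta_rot": [0, 0, 0.61]},
    {"grip": 255, "linear": [-4.68, -0.57, 0], "delta_rot": [0, 0, 0.68]},
  ],
)

```text
time: 5.9
ee_pos: [0.5438, -0.1148, 0.1176]
tcp_rot: [179.9, -0.2, 42.2]
wrist_force: [5.1, 3.7, -1.8]
opening: -0.0002
grasp_force: 3.7
```

Emit:
play_rows(
  targets=[
    {"grip": 255, "linear": [-0.43, -0.23, 0], "delta_rot": [0, 0, 0.07]},
    {"grip": 255, "linear": [-0.85, -0.49, 0], "delta_rot": [0, 0, 0.14]},
    {"grip": 255, "linear": [-1.24, -0.79, 0], "delta_rot": [0, 0, 0.21]},
    {"grip": 255, "linear": [-1.62, -1.11, 0], "delta_rot": [0, 0, 0.28]},
    {"grip": 255, "linear": [-1.97, -1.45, 0], "delta_rot": [0, 0, 0.349]},
    {"grip": 255, "linear": [-2.3, -1.82, 0], "delta_rot": [0, 0, 0.419]},
    {"grip": 255, "linear": [-2.45, -2.02, 0], "delta_rot": [0, 0, 0.454]},
    {"grip": 255, "linear": [-2.6, -2.21, 0], "delta_rot": [0, 0, 0.489]},
  ],
)

```text
time: 6.7
ee_pos: [0.5169, -0.1366, 0.1175]
tcp_rot: [179.9, -0.2, 70.1]
wrist_force: [0.9, 8.4, 0.5]
opening: 0.0
grasp_force: 3.7
```

Emit:
play_rows(
  targets=[
    {"grip": 255, "linear": [-0.07, -0.1, 0], "delta_rot": [0, 0, 0.017]},
    {"grip": 255, "linear": [-0.14, -0.2, 0], "delta_rot": [0, 0, 0.035]},
    {"grip": 255, "linear": [-0.2, -0.3, 0], "delta_rot": [0, 0, 0.052]},
    {"grip": 255, "linear": [-0.27, -0.41, 0], "delta_rot": [0, 0, 0.07]},
    {"grip": 255, "linear": [-0.3, -0.46, 0], "delta_rot": [0, 0, 0.079]},
  ],
)

```text
time: 7.2
ee_pos: [0.5138, -0.1411, 0.1174]
tcp_rot: [180.0, -0.1, 74.6]
wrist_force: [-0.2, 8.8, 0.6]
opening: -0.0002
grasp_force: 3.6
```

Emit:
play_rows(
  targets=[
    {"grip": 255, "linear": [-0.03, -0.05, 0], "delta_rot": [0, 0, 0.009]},
    {"grip": 255, "linear": [-0.06, -0.1, 0], "delta_rot": [0, 0, 0.017]},
    {"grip": 255, "linear": [-0.09, -0.15, 0], "delta_rot": [0, 0, 0.026]},
    {"grip": 255, "linear": [-0.12, -0.2, 0], "delta_rot": [0, 0, 0.035]},
  ],
)

```text
time: 7.6
ee_pos: [0.5126, -0.143, 0.1174]
tcp_rot: [180.0, -0.1, 76.6]
wrist_force: [-0.8, 7.4, 1.3]
opening: 0.0001
grasp_force: 3.6
```

Emit:
play_rows(
  targets=[
    {"grip": 255, "linear": [-0.01, -0.05, 0], "delta_rot": [0, 0, 0.009]},
    {"grip": 255, "linear": [-0.01, -0.05, 0], "delta_rot": [0, 0, 0.009]},
  ],
)

```text
time: 7.8
ee_pos: [0.5123, -0.1435, 0.1174]
tcp_rot: [180.0, -0.1, 77.1]
wrist_force: [-2.4, 7.0, 2.2]
opening: -0.0001
grasp_force: 3.5
```

Emit:
play_rows(
  targets=[
    {"grip": 255, "linear": [-0.01, -0.05, 0], "delta_rot": [0, 0, 0.005]},
    {"grip": 255, "linear": [-0.01, -0.1, 0], "delta_rot": [0, 0, 0.005]},
  ],
)

```text
time: 8.0
ee_pos: [0.512, -0.1444, 0.1174]
tcp_rot: [-180.0, -0.1, 77.4]
wrist_force: [-3.0, 8.3, 2.2]
opening: 0.0
grasp_force: 3.8
```

Emit:
play_rows(
  targets=[
    {"grip": 255, "linear": [-0.01, -0.03, 0], "delta_rot": [0, 0, 0]},
    {"grip": 255, "linear": [-0.01, -0.05, 0], "delta_rot": [0, 0, 0]},
  ],
)

```text
time: 8.2
ee_pos: [0.5119, -0.1449, 0.1174]
tcp_rot: [-180.0, -0.1, 77.4]
wrist_force: [-3.6, 8.2, 1.7]
opening: 0.0001
grasp_force: 3.8
```

Emit:
play_rows(
  targets=[
    {"grip": 255, "linear": [0, -0.05, 0], "delta_rot": [0, 0, 0.005]},
    {"grip": 255, "linear": [-0.01, -0.1, 0], "delta_rot": [0, 0, 0.01]},
  ],
)

```text
time: 8.4
ee_pos: [0.5117, -0.1458, 0.1173]
tcp_rot: [-180.0, -0.2, 78.0]
wrist_force: [-3.9, 9.2, 2.5]
opening: -0.0002
grasp_force: 3.9
```

Emit:
play_rows(
  targets=[
    {"grip": 255, "linear": [0, -0.05, 0], "delta_rot": [0, 0, 0]},
    {"grip": 255, "linear": [0, -0.05, 0], "delta_rot": [0, 0, 0]},
  ],
)

```text
time: 8.6
ee_pos: [0.5117, -0.1464, 0.1173]
tcp_rot: [-180.0, -0.1, 78.0]
wrist_force: [-2.7, 8.8, 2.1]
opening: 0.0
grasp_force: 3.7
```

Emit:
play_rows(
  targets=[
    {"grip": 255, "linear": [0, -0.05, 0], "delta_rot": [0, 0, 0]},
    {"grip": 255, "linear": [0, -0.1, 0], "delta_rot": [0, 0, 0]},
  ],
)

```text
time: 8.8
ee_pos: [0.5116, -0.1467, 0.1173]
tcp_rot: [-180.0, -0.2, 78.0]
wrist_force: [-3.4, 14.9, 2.5]
opening: 0.0001
grasp_force: 6.7
```

Emit:
play_rows(
  targets=[
    {"grip": 255, "linear": [0, -0.05, 0], "delta_rot": [0, 0, 0]},
    {"grip": 255, "linear": [0, -0.05, 0], "delta_rot": [0, 0, 0]},
  ],
)

```text
time: 9.0
ee_pos: [0.5117, -0.1467, 0.1173]
tcp_rot: [-179.9, -0.3, 78.0]
wrist_force: [-3.3, 14.9, 3.4]
opening: -0.0002
grasp_force: 7.1
```

Emit:
play_rows(
  targets=[
    {"grip": 255, "linear": [0, 0, 0], "delta_rot": [0, 0, 0]},
    {"grip": 255, "linear": [0, 0, 0], "delta_rot": [0, 0, 0]},
    {"grip": 255, "linear": [0, 0, 0], "delta_rot": [0, 0, 0]},
    {"grip": 255, "linear": [0, 0, 0], "delta_rot": [0, 0, 0]},
    {"grip": 255, "linear": [0, 0, 0], "delta_rot": [0, 0, 0]},
    {"grip": 255, "linear": [0, 0, 0], "delta_rot": [0, 0, 0]},
    {"grip": 255, "linear": [0, 0, 0], "delta_rot": [0, 0, 0]},
  ],
)

```text
time: 9.7
ee_pos: [0.5117, -0.1467, 0.1173]
tcp_rot: [-179.9, -0.3, 78.0]
wrist_force: [-3.9, 15.3, 2.4]
opening: -0.0003
grasp_force: 7.0
```

Emit:
play_rows(
  targets=[
    {"grip": 255, "linear": [0.2, 0.8, 0], "delta_rot": [0, 0, 0]},
    {"grip": 255, "linear": [0.5, 2.3, 0], "delta_rot": [0, 0, 0]},
    {"grip": 255, "linear": [0.5, 2.3, 3], "delta_rot": [0, 0, 0]},
    {"grip": 255, "linear": [0.5, 2.3, 7], "delta_rot": [0, 0, 0]},
    {"grip": 0, "linear": [0.5, 4, 11.5], "delta_rot": [0, 0, -0.14]},
    {"grip": 0, "linear": [0.6, 8, 12], "delta_rot": [0, 0, -0.28]},
    {"grip": 0, "linear": [0.7, 12, 12], "delta_rot": [0, 0, -0.42]},
    {"grip": 0, "linear": [0.8, 16, 12], "delta_rot": [0, 0, -0.56]},
    {"grip": 0, "linear": [0.9, 20, 12], "delta_rot": [0, 0, -0.7]},
    {"grip": 0, "linear": [1, 24, 12], "delta_rot": [0, 0, -0.84]},
  ],
)

```text
time: 10.7
ee_pos: [0.522, 0.0929, 0.237]
tcp_rot: [180.0, -0.1, 29.5]
wrist_force: [1.3, 0.1, -0.4]
opening: 0.0848
grasp_force: 0.0
```

Emit:
play_rows(
  targets=[
    {"grip": 0, "linear": [0, 4, 0], "delta_rot": [0, 0, -0.14]},
    {"grip": 0, "linear": [0.1, 8, 0], "delta_rot": [0, 0, -0.28]},
    {"grip": 0, "linear": [0.1, 11.5, 0], "delta_rot": [0, 0, -0.42]},
    {"grip": 0, "linear": [0.1, 11.5, 0], "delta_rot": [0, 0, -0.448]},
    {"grip": 0, "linear": [0.1, 11.5, 0], "delta_rot": [0, 0, -0.448]},
    {"grip": 0, "linear": [0.1, 11.5, 0], "delta_rot": [0, 0, -0.448]},
  ],
)

```text
time: 11.3
ee_pos: [0.5412, 0.0983, 0.2367]
tcp_rot: [-177.6, 0.1, 9.1]
wrist_force: [-0.4, 1.2, -0.4]
opening: 0.0854
grasp_force: 0.0
```

```bash
cat > m3.py <<'E'
from fit import *
import sys
ps={n:bot.camera(n) for n in("top","side")}
P=np.vstack([cloud(p,np.ones((400,640),bool)) for p in ps.values()])
Ps=cloud(ps["side"],np.ones((400,640),bool))
def ft(a,P):
    for i in range(4):
        H=P[(np.abs(hookm([a[2],0],P,a[:2]))<.010)&(P[:,2]>.115)]
        f=lambda a:np.append(hookm([a[2],a[3]],H,a[:2]),[0])
        a=least_squares(f,a,loss="soft_l1",f_scale=.002).x
    return a,len(H),np.median(np.abs(f(a)))
for n,Q in(("both",P),("side",Ps)):
    a,k,r=ft(np.array([.5742,-.179,np.radians(167.25),0.]),Q)
    u=np.array([np.cos(a[2]),np.sin(a[2])])
    print(n,"hinge",a[:2],"dir",np.degrees(a[2]),"dz",a[3],k,r,"seat",a[:2]+.0425*u,"lip",a[:2]+.0855*u)
for t in("hook_seat","hook_lip","hook_hinge"):
    q=[(p,bot.pinpoint(p,t)) for p in ps.values()]
    if all(b for _,b in q): print(t,*tri([p for p,_ in q],[b[0]["pixel"] for _,b in q]))
p=ps["side"];cv2.imwrite("pics/s3.png",cv2.resize(p["color"][130:290,170:450,::-1],(800,457)))
o=bot.get_obs();print(o["ee_pos"],o["tcp_rot"],o["opening"],o["time"])
E
python3 m3.py
```

```text
both hinge [ 0.5788 -0.1799] dir 167.16575091559574 dz 9.31229952325478e-05 359 0.001164125398073616 seat [ 0.5374 -0.1704] lip [ 0.4954 -0.1609]
side hinge [ 0.5758 -0.1779] dir 168.2337286986599 dz 6.242062368547192e-05 268 0.0007304223178531792 seat [ 0.5342 -0.1692] lip [ 0.4921 -0.1604]
hook_seat [ 0.5333 -0.1714  0.1304] [np.float64(0.00304019475006682), np.float64(0.00304019475006681)]
hook_hinge [ 0.5736 -0.1801  0.1317] [np.float64(0.00019294492688684428), np.float64(0.0001929449268868863)]
[0.5411 0.0993 0.2364] [-177.558     0.1018    9.1876] 0.08531406213859377 11.7
```

View pics/s3.png

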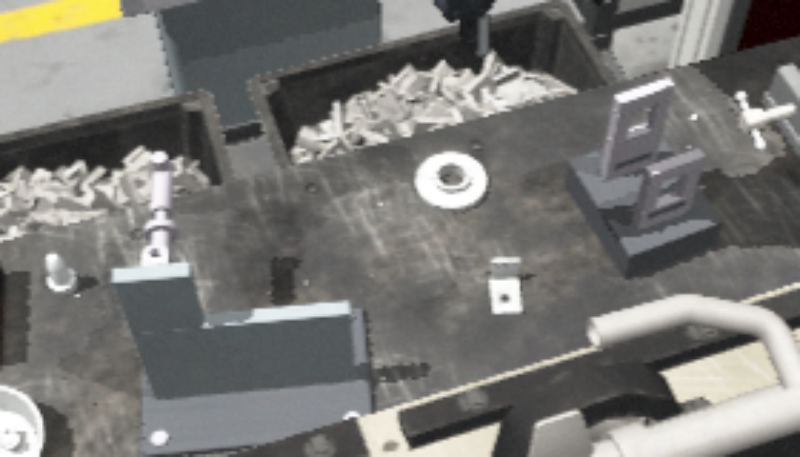

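The hook stands straight out in the side view: lip at (160,155), hinge at (155,255). The arm has not reached the commanded pose, so I'm checking its joints.

```bash
python3 - <<'E'
from h import *
o=bot.get_obs()
for k,v in o.items(): print(k,np.round(v,3))
p=bot.camera("side");q=bot.camera("top")
cv2.imwrite("pics/f4.png",np.vstack([p["color"],q["color"]])[::1,::1,::-1][:,:,:].copy()[0:800:1][::1]) if 0 else cv2.imwrite("pics/f4.png",cv2.resize(np.vstack([p["color"],q["color"]])[:,:,::-1],(480,600)))
E
```

```text
time 11.7
q [  9.135   5.204  10.857  95.758   2.442 179.947]
qd [-0.201  0.213  0.119 -0.045 -0.    -0.04 ]
joint_efforts [-6.0000e-02 -5.2262e+01  4.6410e+01  2.4000e-02  1.3700e-01  2.0000e-03]
ee_pos [0.541 0.099 0.236]
tcp_rot [-1.77558e+02  1.02000e-01  9.18800e+00]
wrist_force [ 0.074 -0.674  0.635]
torque [-0.014 -0.002  0.002]
grasp_force 0.0
opening 0.085
```

View pics/f4.png

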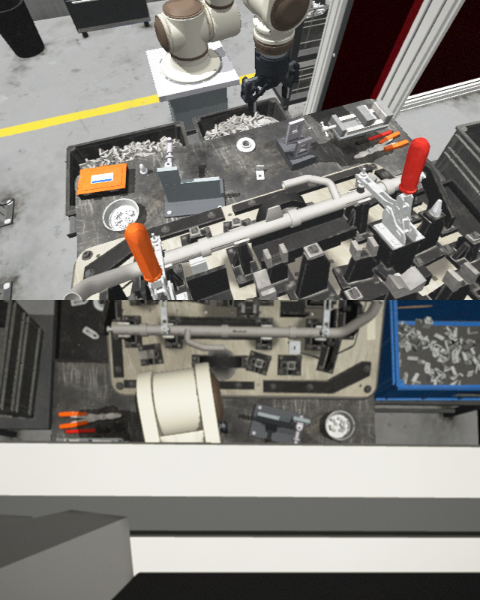

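Emit:
play_rows(
  targets=[
    {"grip": 0, "linear": [0, 0, 0], "delta_rot": [0, 0, 0.15]},
    {"grip": 0, "linear": [0, 0, 0], "delta_rot": [0, 0, 0.3]},
    {"grip": 0, "linear": [0, 0, 0], "delta_rot": [0, 0, 0.45]},
    {"grip": 0, "linear": [0, 0, 0], "delta_rot": [0, 0, 0.6]},
    {"grip": 0, "linear": [0, 0, 0], "delta_rot": [0, 0, 0.75]},
    {"grip": 0, "linear": [0, 0, 0], "delta_rot": [0, 0, 0.9]},
    {"grip": 0, "linear": [0, 0, 0], "delta_rot": [0, 0, 1.05]},
    {"grip": 0, "linear": [0, 0, 0], "delta_rot": [0, 0, 1.2]},
  ],
)

```text
time: 12.6
ee_pos: [0.5413, 0.0991, 0.2362]
tcp_rot: [-177.5, 0.1, 78.3]
wrist_force: [-0.4, 0.1, -0.6]
opening: 0.0855
grasp_force: 0.0
```

```bash
python3 - <<'E'
from scipy.spatial.transform import Rotation as R
c=R.from_euler('xyz',[-177.5,.1,78.1],degrees=True)
for y in(131,184.2):
    d=R.from_euler('xyz',[180,0,y],degrees=True); print((d*c.inv()).as_rotvec()); c=d
E
```

```text
[ 0.01311158 -0.04331765  0.92316623]
[ 2.55602472e-32 -6.39006181e-33  9.28515162e-01]
```

Emit:
play_rows(
  targets=[
    {"grip": 0, "linear": [-0.3, 1.8, 0], "delta_rot": [0.002, -0.006, 0.132]},
    {"grip": 0, "linear": [-0.6, 3.6, 0], "delta_rot": [0.004, -0.012, 0.264]},
    {"grip": 0, "linear": [-0.9, 5.4, 0], "delta_rot": [0.006, -0.019, 0.396]},
    {"grip": 0, "linear": [-1.2, 7.2, 0], "delta_rot": [0.008, -0.025, 0.528]},
    {"grip": 0, "linear": [-1.5, 9, 0], "delta_rot": [0.009, -0.031, 0.66]},
    {"grip": 0, "linear": [-1.82, 10.65, 0], "delta_rot": [0.011, -0.037, 0.79]},
    {"grip": 0, "linear": [-1.82, 10.65, 0], "delta_rot": [0.0131, -0.0433, 0.923]},
  ],
)

```text
time: 13.3
ee_pos: [0.5226, 0.2073, 0.2361]
tcp_rot: [179.9, -0.0, 131.2]
wrist_force: [0.7, -0.6, 0.1]
opening: 0.0852
grasp_force: 0.0
```

Emit:
play_rows(
  targets=[
    {"grip": 0, "linear": [0, 0, 0], "delta_rot": [0, 0, 0.133]},
    {"grip": 0, "linear": [0, 0, 0], "delta_rot": [0, 0, 0.266]},
    {"grip": 0, "linear": [0, 0, 0], "delta_rot": [0, 0, 0.4]},
    {"grip": 0, "linear": [0, 0, 0], "delta_rot": [0, 0, 0.53]},
    {"grip": 0, "linear": [0, 0, 0], "delta_rot": [0, 0, 0.66]},
    {"grip": 0, "linear": [0, 0, 0], "delta_rot": [0, 0, 0.795]},
    {"grip": 0, "linear": [0, 0, 0], "delta_rot": [0, 0, 0.9285]},
    {"grip": 0, "linear": [0, 0, 0], "delta_rot": [0, 0, 0.9285]},
    {"grip": 0, "linear": [0, 0, 0], "delta_rot": [0, 0, 0.9285]},
  ],
)

```text
time: 14.2
ee_pos: [0.523, 0.2055, 0.2363]
tcp_rot: [179.9, -0.0, -176.2]
wrist_force: [0.0, 0.1, 0.6]
opening: 0.0853
grasp_force: 0.0
```

Emit:
play_rows(
  targets=[
    {"grip": 0, "linear": [0, 0, -4], "delta_rot": [0, 0, 0.007]},
    {"grip": 0, "linear": [0, 0, -8], "delta_rot": [0, 0, 0.007]},
    {"grip": 0, "linear": [0, 0, -10], "delta_rot": [0, 0, 0.007]},
    {"grip": 0, "linear": [0, 0, -12], "delta_rot": [0, 0, 0.007]},
    {"grip": 0, "linear": [0, 0, -13.5], "delta_rot": [0, 0, 0.007]},
    {"grip": 0, "linear": [0, 0, -14.4], "delta_rot": [0, 0, 0.007]},
    {"grip": 0, "linear": [0, 0, -14.4], "delta_rot": [0, 0, 0.007]},
  ],
)

```text
time: 14.9
ee_pos: [0.5226, 0.2053, 0.0914]
tcp_rot: [180.0, -0.1, -175.7]
wrist_force: [-0.0, 0.5, 0.3]
opening: 0.0853
grasp_force: 0.0
```

Emit:
play_rows(
  force=60,
  targets=[
    {"grip": 200, "linear": [0, 0, 0], "delta_rot": [0, 0, 0]},
    {"grip": 200, "linear": [0, 0, 0], "delta_rot": [0, 0, 0]},
    {"grip": 200, "linear": [0, 0, 0], "delta_rot": [0, 0, 0]},
    {"grip": 200, "linear": [0, 0, 0], "delta_rot": [0, 0, 0]},
    {"grip": 200, "linear": [0, 0, 0], "delta_rot": [0, 0, 0]},
    {"grip": 200, "linear": [0, 0, 0], "delta_rot": [0, 0, 0]},
  ],
)

```text
time: 15.5
ee_pos: [0.5236, 0.2055, 0.0936]
tcp_rot: [179.9, 0.1, -175.6]
wrist_force: [-1.1, -2.5, 5.1]
opening: 0.047
grasp_force: 61.2
```

Emit:
play_rows(
  targets=[
    {"grip": 200, "linear": [0, 0, 0.5], "delta_rot": [0, 0, 0]},
    {"grip": 200, "linear": [0, 0, 1.5], "delta_rot": [0, 0, 0]},
    {"grip": 200, "linear": [0, 0, 2.5], "delta_rot": [0, 0, 0]},
    {"grip": 200, "linear": [0, 0, 3.5], "delta_rot": [0, 0, 0]},
    {"grip": 200, "linear": [0, 0, 5], "delta_rot": [0, 0, 0]},
    {"grip": 200, "linear": [0, 0, 7], "delta_rot": [0, 0, 0]},
    {"grip": 200, "linear": [0, 0, 9], "delta_rot": [0, 0, 0]},
    {"grip": 200, "linear": [0, 0, 10], "delta_rot": [0, 0, 0]},
    {"grip": 200, "linear": [0, 0, 10], "delta_rot": [0, 0, 0]},
  ],
)

```text
time: 16.4
ee_pos: [0.5237, 0.2057, 0.1943]
tcp_rot: [179.9, 0.2, -175.6]
wrist_force: [0.5, 0.1, -3.9]
opening: 0.0471
grasp_force: 62.3
```

```bash
cat > m4.py <<'E'
from fit import *
ps={n:bot.camera(n) for n in("top","side")}
o=bot.get_obs(); t=o["ee_pos"]; yaw=np.radians(o["tcp_rot"][2]+180)
print(t,o["tcp_rot"],o["wrist_force"],o["opening"],o["time"])
# gauge pose from side cloud: x,y,yaw,tilt about y, tilt about x, ztop ; fit in frame at TCP
from scipy.spatial.transform import Rotation as R
P=cloud(ps["side"],np.ones((400,640),bool))
def gs(v,P):
    L=R.from_euler('xyz',v[3:6]).inv().apply(P-v[:3])   # origin: eye
    b=sdf(L,[-.005,-.024,-.104],[.005,.024,.016]); s=sdf(L,[-.02,-.011,-.032],[.02,.011,0])
    return np.maximum(b,-s)
v=np.array([t[0],t[1],t[2]+.018,0,0,yaw])
for i in range(5):
    d=gs(v,P); S=P[(np.abs(d)<(.012 if i<2 else .007))]
    L=R.from_euler('xyz',v[3:6]).inv().apply(S-v[:3]); S=S[(L[:,2]<.013)&(np.abs(L[:,1])<.021)]
    r=least_squares(lambda v:np.append(gs(v,S),[.2*v[3]*0]),v,loss="soft_l1",f_scale=.002); v=r.x
print("eye",v[:3],"rot",np.degrees(v[3:]),len(S),np.median(np.abs(gs(v,S))),"eye-tcp",v[:3]-t)
u,w=proj(ps["side"],v[:3]); x,y=int(max(0,u-70)),int(max(0,w-60))
cv2.imwrite("pics/g_%d.png"%int(o["time"]*10),cv2.resize(ps["side"]["color"][y:y+140,x:x+160,::-1],(640,560),interpolation=cv2.INTER_CUBIC))
for n in("gauge_long_eye",):
    for k,p in ps.items(): print(k,[(q["pixel"],round(q["conf"],2)) for q in bot.pinpoint(p,n)[:1]],proj(p,v[:3]))
E
python3 m4.py; ls pics/g_*
```

```text
[0.523  0.2054 0.1919] [ 179.9489   -0.0272 -175.6052] [ 0.7966 -0.2023 -4.4348] 0.04701340940873645 16.5
eye [0.5229 0.2067 0.2116] rot [-0.506   0.1917  4.7114] 554 0.0005674580437166131 eye-tcp [-0.      0.0013  0.0197]
top [] (np.float64(213.16447480712014), np.float64(189.53368432513554))
side [([400.7, 133.1], 0.59)] (np.float64(402.427481294408), np.float64(132.9878503019587))
pics/g_165.png
```

The gauge is held, with its eye 19.7 mm above the TCP. Next I carry it in front of the hook.

Emit:
play_rows(
  targets=[
    {"grip": 200, "linear": [-1.5, -2, 0], "delta_rot": [0, 0, -0.03]},
    {"grip": 200, "linear": [-3, -5, 0], "delta_rot": [0, 0, -0.06]},
    {"grip": 200, "linear": [-4.5, -9, 0], "delta_rot": [0, 0, -0.1]},
    {"grip": 200, "linear": [-6.5, -13, 0], "delta_rot": [0, 0, -0.13]},
    {"grip": 200, "linear": [-6.5, -17, 0], "delta_rot": [0, 0, -0.17]},
    {"grip": 200, "linear": [-6.5, -21, 0], "delta_rot": [0, 0, -0.2]},
    {"grip": 200, "linear": [-6.5, -25, 0], "delta_rot": [0, 0, -0.24]},
    {"grip": 200, "linear": [-6.5, -29, 0], "delta_rot": [0, 0, -0.27]},
    {"grip": 200, "linear": [-6.5, -33, 0], "delta_rot": [0, 0, -0.297]},
    {"grip": 200, "linear": [-6.5, -35.9, 0], "delta_rot": [0, 0, -0.297]},
  ],
)

```text
time: 17.6
ee_pos: [0.4573, -0.1557, 0.1914]
tcp_rot: [180.0, -0.1, 167.3]
wrist_force: [1.3, 0.3, -3.8]
opening: 0.0473
grasp_force: 62.9
```

Emit:
play_rows(
  targets=[
    {"grip": 200, "linear": [0, 0, -2], "delta_rot": [0, 0, 0]},
    {"grip": 200, "linear": [0, 0, -4], "delta_rot": [0, 0, 0]},
    {"grip": 200, "linear": [0, 0, -5.5], "delta_rot": [0, 0, 0]},
    {"grip": 200, "linear": [0, 0, -5.5], "delta_rot": [0, 0, 0]},
    {"grip": 200, "linear": [0, 0, -5.5], "delta_rot": [0, 0, 0]},
    {"grip": 200, "linear": [0, 0, -5.5], "delta_rot": [0, 0, 0]},
  ],
)

```text
time: 18.2
ee_pos: [0.4585, -0.1535, 0.1383]
tcp_rot: [179.9, 0.1, 167.4]
wrist_force: [-1.2, 0.2, -3.3]
opening: 0.0471
grasp_force: 63.0
```

```bash
cat >> m4.py <<'E'
H=P[(P[:,2]>.118)]; 
a=np.array([.5758,-.1779,np.radians(167.5),0.])
for i in range(4):
    S=H[np.abs(hookm([a[2],0],H,a[:2]))<.006]; L=loc(S,a[0],a[1],a[2]); S=S[L[:,0]<.095]
    a=least_squares(lambda a:hookm([a[2],a[3]],S,a[:2]),a,loss="soft_l1",f_scale=.002).x
L=loc(v[None,:3],a[0],a[1],a[2])[0]
print("hook",a[:2],np.degrees(a[2]),a[3],len(S),"eye in arm frame",L,"yaw diff",np.degrees(v[5]-a[2])%180)
E
python3 m4.py
```

```text
[ 0.4585 -0.1536  0.1383] [179.9546   0.0875 167.4018] [ 0.101   0.132  -4.4749] 0.047174567000516095 18.3
eye [ 0.4583 -0.1516  0.1572] rot [ -2.112    0.0659 347.4735] 479 0.0006235623857129375 eye-tcp [-0.0003  0.002   0.0189]
top [] (np.float64(386.5798258328312), np.float64(223.49988922008302))
side [] (np.float64(225.9197365280756), np.float64(170.47157667067006))
hook [ 0.5748 -0.1784] 167.61349923713797 -4.696014188272193e-05 254 eye in arm frame [ 0.1195 -0.0012  0.1572] yaw diff 179.86003202617505
```

View pics/g_183.png

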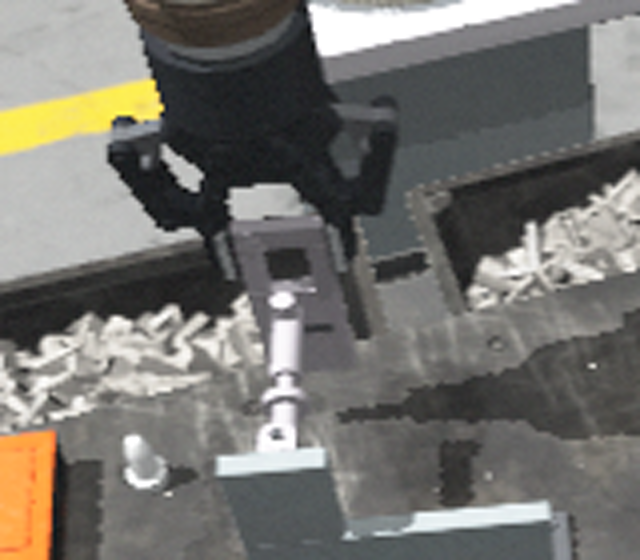

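The picture shows the gauge upright at (285,280), its slot just above and behind the lip at (283,300) from this view. I'm advancing along the arm.

Emit:
play_rows(
  targets=[
    {"grip": 200, "linear": [-0.02, -0.08, -0.16], "delta_rot": [0, 0, 0]},
    {"grip": 200, "linear": [0.96, -0.3, -0.16], "delta_rot": [0, 0, 0]},
    {"grip": 200, "linear": [1.93, -0.51, -0.16], "delta_rot": [0, 0, 0]},
    {"grip": 200, "linear": [2.3, -0.6, -0.16], "delta_rot": [0, 0, 0]},
    {"grip": 200, "linear": [2.6, -0.66, -0.16], "delta_rot": [0, 0, 0]},
    {"grip": 200, "linear": [2.9, -0.73, -0.16], "delta_rot": [0, 0, 0]},
  ],
)

```text
time: 19.0
ee_pos: [0.4873, -0.1609, 0.1355]
tcp_rot: [179.9, -0.0, 167.4]
wrist_force: [-0.4, 0.6, -3.0]
opening: 0.0468
grasp_force: 63.2
```

Emit:
play_rows(
  targets=[
    {"grip": 200, "linear": [0.3, -0.07, 0], "delta_rot": [0, 0, 0]},
    {"grip": 200, "linear": [0.6, -0.13, 0], "delta_rot": [0, 0, 0]},
  ],
)

```text
time: 19.2
ee_pos: [0.4932, -0.1622, 0.1357]
tcp_rot: [179.9, -0.0, 167.4]
wrist_force: [0.1, -0.3, -3.6]
opening: 0.0471
grasp_force: 63.2
```

Emit:
play_rows(
  targets=[
    {"grip": 200, "linear": [0.4, -0.09, 0], "delta_rot": [0, 0, 0]},
    {"grip": 200, "linear": [0.8, -0.17, 0], "delta_rot": [0, 0, 0]},
    {"grip": 200, "linear": [1.2, -0.26, 0], "delta_rot": [0, 0, 0]},
    {"grip": 200, "linear": [1.6, -0.35, 0], "delta_rot": [0, 0, 0]},
    {"grip": 200, "linear": [1.6, -0.35, 0], "delta_rot": [0, 0, 0]},
  ],
)

```text
time: 19.7
ee_pos: [0.5095, -0.1658, 0.1356]
tcp_rot: [179.9, -0.0, 167.4]
wrist_force: [-0.2, 0.1, -2.7]
opening: 0.0472
grasp_force: 63.2
```

```bash
python3 m4.py
```

```text
[ 0.509  -0.1657  0.1356] [179.9411  -0.0219 167.38  ] [ 0.3878 -0.3159 -3.4762] 0.047044872131520685 19.8
eye [ 0.5086 -0.1668  0.1415] rot [  1.5675   0.5745 347.345 ] 399 0.0007819132946372508 eye-tcp [-0.0004 -0.0012  0.0059]
top [([228.2, 192.1], 0.28)] (np.float64(392.44431533266356), np.float64(200.42705391404115))
side [([222.3, 193.1], 0.97)] (np.float64(224.68342312484708), np.float64(195.46684009806626))
hook [ 0.576  -0.1762] 169.9753760372045 -4.2132056874269416e-05 214 eye in arm frame [0.068  0.0025 0.1415] yaw diff 177.36961462604236
```

Emit:
play_rows(
  targets=[
    {"grip": 200, "linear": [0, 0, -0.4], "delta_rot": [0, 0, 0]},
    {"grip": 200, "linear": [0, 0, -0.8], "delta_rot": [0, 0, 0]},
    {"grip": 200, "linear": [0, 0, -1.0], "delta_rot": [0, 0, 0]},
    {"grip": 200, "linear": [0, 0, -1.0], "delta_rot": [0, 0, 0]},
  ],
)

```text
time: 20.3
ee_pos: [0.5087, -0.1656, 0.1251]
tcp_rot: [179.9, -0.1, 167.4]
wrist_force: [0.5, 0.7, -4.7]
opening: 0.0468
grasp_force: 63.2
```

Emit:
play_rows(
  targets=[
    {"grip": 200, "linear": [0.5, -0.11, 0], "delta_rot": [0, 0, 0]},
    {"grip": 200, "linear": [1, -0.22, 0], "delta_rot": [0, 0, 0]},
    {"grip": 200, "linear": [1.5, -0.33, 0], "delta_rot": [0, 0, 0]},
    {"grip": 200, "linear": [1.9, -0.42, 0], "delta_rot": [0, 0, 0]},
    {"grip": 200, "linear": [2.1, -0.46, 0], "delta_rot": [0, 0, 0]},
    {"grip": 200, "linear": [2.2, -0.49, 0], "delta_rot": [0, 0, 0]},
  ],
)

```text
time: 20.9
ee_pos: [0.5313, -0.1706, 0.1256]
tcp_rot: [179.9, -0.0, 167.4]
wrist_force: [0.3, -0.4, -3.1]
opening: 0.0474
grasp_force: 63.2
```

Emit:
play_rows(
  targets=[
    {"grip": 200, "linear": [0.05, -0.01, 0], "delta_rot": [0, 0, 0]},
    {"grip": 200, "linear": [0.1, -0.02, 0], "delta_rot": [0, 0, 0]},
    {"grip": 200, "linear": [0.15, -0.03, 0], "delta_rot": [0, 0, 0]},
    {"grip": 200, "linear": [0.2, -0.04, 0], "delta_rot": [0, 0, 0]},
  ],
)

```text
time: 21.3
ee_pos: [0.533, -0.171, 0.1258]
tcp_rot: [179.9, 0.0, 167.4]
wrist_force: [0.1, 0.0, -3.5]
opening: 0.0471
grasp_force: 63.2
```

Emit:
play_rows(
  targets=[
    {"grip": 200, "linear": [0.05, -0.01, 0], "delta_rot": [0, 0, 0]},
    {"grip": 200, "linear": [0.1, -0.02, 0], "delta_rot": [0, 0, 0]},
  ],
)

```text
time: 21.5
ee_pos: [0.5341, -0.1712, 0.1258]
tcp_rot: [179.9, 0.0, 167.4]
wrist_force: [-0.2, 0.3, -3.9]
opening: 0.0471
grasp_force: 63.2
```

Emit:
play_rows(
  targets=[
    {"grip": 200, "linear": [0.05, -0.01, 0], "delta_rot": [0, 0, 0]},
    {"grip": 200, "linear": [0.1, -0.02, 0], "delta_rot": [0, 0, 0]},
    {"grip": 200, "linear": [0.1, -0.02, 0], "delta_rot": [0, 0, 0]},
  ],
)

```text
time: 21.8
ee_pos: [0.5348, -0.1713, 0.1257]
tcp_rot: [179.9, -0.0, 167.4]
wrist_force: [-2.6, 0.8, -1.6]
opening: 0.0471
grasp_force: 63.2
```

Emit:
play_rows(
  targets=[
    {"grip": 200, "linear": [0.05, -0.01, 0], "delta_rot": [0, 0, 0]},
    {"grip": 200, "linear": [0.1, -0.02, 0], "delta_rot": [0, 0, 0]},
  ],
)

```text
time: 22.0
ee_pos: [0.5349, -0.1713, 0.1257]
tcp_rot: [179.9, -0.1, 167.4]
wrist_force: [-10.2, 2.3, 0.5]
opening: 0.0473
grasp_force: 63.5
```

Emit:
play_rows(
  targets=[
    {"grip": 200, "linear": [-0.2, 0.04, 0], "delta_rot": [0, 0, 0]},
    {"grip": 200, "linear": [-0.2, 0.04, 0], "delta_rot": [0, 0, 0]},
    {"grip": 200, "linear": [-0.2, 0.04, -0.15], "delta_rot": [0, 0, 0]},
    {"grip": 200, "linear": [-0.2, 0.04, -0.3], "delta_rot": [0, 0, 0]},
    {"grip": 200, "linear": [-0.2, 0.04, -0.4], "delta_rot": [0, 0, 0]},
    {"grip": 200, "linear": [-0.2, 0.04, -0.45], "delta_rot": [0, 0, 0]},
  ],
)

```text
time: 22.6
ee_pos: [0.534, -0.1712, 0.121]
tcp_rot: [179.9, -0.0, 167.4]
wrist_force: [-0.0, -0.3, -3.5]
opening: 0.047
grasp_force: 63.2
```

Emit:
play_rows(
  targets=[
    {"grip": 200, "linear": [0, 0, -0.05], "delta_rot": [0, 0, 0]},
    {"grip": 200, "linear": [0, 0, -0.1], "delta_rot": [0, 0, 0]},
  ],
)

```text
time: 22.8
ee_pos: [0.5341, -0.1712, 0.1203]
tcp_rot: [179.9, 0.0, 167.4]
wrist_force: [-1.4, 0.5, 0.1]
opening: 0.047
grasp_force: 63.3
```

Emit:
play_rows(
  targets=[
    {"grip": 200, "linear": [0, 0, -0.05], "delta_rot": [0, 0, 0]},
    {"grip": 200, "linear": [0, 0, -0.05], "delta_rot": [0, 0, 0]},
  ],
)

```text
time: 23.0
ee_pos: [0.5341, -0.1712, 0.1202]
tcp_rot: [179.9, 0.0, 167.4]
wrist_force: [-1.3, 0.9, 0.8]
opening: 0.047
grasp_force: 63.6
```

Emit:
play_rows(
  targets=[
    {"grip": 200, "linear": [0, 0, -0.04], "delta_rot": [0, 0, 0]},
    {"grip": 200, "linear": [0, 0, -0.04], "delta_rot": [0, 0, 0]},
  ],
)

```text
time: 23.2
ee_pos: [0.5342, -0.1712, 0.1201]
tcp_rot: [179.9, 0.1, 167.4]
wrist_force: [-2.9, 0.6, 4.5]
opening: 0.0469
grasp_force: 64.0
```

Emit:
play_rows(
  targets=[
    {"grip": 200, "linear": [-0.03, 0.01, -0.05], "delta_rot": [0, 0, 0]},
    {"grip": 200, "linear": [-0.04, 0.01, -0.08], "delta_rot": [0, 0, 0]},
    {"grip": 200, "linear": [-0.04, 0.01, -0.08], "delta_rot": [0, 0, 0]},
  ],
)

```text
time: 23.5
ee_pos: [0.5342, -0.1712, 0.12]
tcp_rot: [180.0, 0.1, 167.4]
wrist_force: [-2.2, -0.0, 8.5]
opening: 0.0467
grasp_force: 64.3
```

Emit:
play_rows(
  targets=[
    {"grip": 200, "linear": [0, 0, -0.04], "delta_rot": [0, 0, 0]},
    {"grip": 200, "linear": [0, 0, -0.04], "delta_rot": [0, 0, 0]},
  ],
)

```text
time: 23.7
ee_pos: [0.5342, -0.1712, 0.12]
tcp_rot: [180.0, 0.2, 167.4]
wrist_force: [-3.2, 2.0, 10.6]
opening: 0.0468
grasp_force: 64.6
```

Emit:
play_rows(
  targets=[
    {"grip": 200, "linear": [0, 0, -0.03], "delta_rot": [0, 0, 0]},
    {"grip": 200, "linear": [0, 0, -0.03], "delta_rot": [0, 0, 0]},
    {"grip": 200, "linear": [0, 0, -0.03], "delta_rot": [0, 0, 0]},
  ],
)

```text
time: 24.0
ee_pos: [0.5342, -0.1713, 0.1199]
tcp_rot: [180.0, 0.2, 167.4]
wrist_force: [-4.5, 1.1, 12.7]
opening: 0.0469
grasp_force: 64.7
```

Emit:
play_rows(
  targets=[
    {"grip": 200, "linear": [0, 0, 0], "delta_rot": [0, 0, 0]},
    {"grip": 200, "linear": [0, 0, 0], "delta_rot": [0, 0, 0]},
    {"grip": 200, "linear": [0, 0, 0], "delta_rot": [0, 0, 0]},
    {"grip": 200, "linear": [0, 0, 0], "delta_rot": [0, 0, 0]},
    {"grip": 200, "linear": [0, 0, 0], "delta_rot": [0, 0, 0]},
    {"grip": 200, "linear": [0, 0, 0], "delta_rot": [0, 0, 0]},
    {"grip": 200, "linear": [0, 0, 0], "delta_rot": [0, 0, 0]},
    {"grip": 200, "linear": [0, 0, 0], "delta_rot": [0, 0, 0]},
  ],
)

```text
time: 24.8
ee_pos: [0.5342, -0.1712, 0.1199]
tcp_rot: [180.0, 0.2, 167.4]
wrist_force: [-3.7, 0.9, 12.9]
opening: 0.0464
grasp_force: 64.7
```

Emit:
play_rows(
  force=20,
  targets=[
    {"grip": 200, "linear": [-0.02, 0, 0.1], "delta_rot": [0, 0, 0]},
    {"grip": 200, "linear": [-0.05, 0.01, 0.2], "delta_rot": [0, 0, 0]},
    {"grip": 105, "linear": [-0.05, 0.01, 0.2], "delta_rot": [0, 0, 0]},
    {"grip": 95, "linear": [-0.05, 0.01, 0.2], "delta_rot": [0, 0, 0]},
    {"grip": 80, "linear": [-0.05, 0.01, 0.2], "delta_rot": [0, 0, 0]},
    {"grip": 60, "linear": [-0.05, 0.01, 0.2], "delta_rot": [0, 0, 0]},
    {"grip": 50, "linear": [-0.05, 0.01, 0.2], "delta_rot": [0, 0, 0]},
    {"grip": 50, "linear": [-0.05, 0.01, 0.2], "delta_rot": [0, 0, 0]},
  ],
)

```text
time: 25.6
ee_pos: [0.5331, -0.171, 0.1197]
tcp_rot: [179.9, -0.0, 167.4]
wrist_force: [0.0, -0.2, 0.1]
opening: 0.0684
grasp_force: 0.0
```

Released cleanly, so I rise and back away to look.

Emit:
play_rows(
  targets=[
    {"grip": 50, "linear": [0, 0, 1], "delta_rot": [0, 0, 0]},
    {"grip": 50, "linear": [0, 0, 3], "delta_rot": [0, 0, 0]},
    {"grip": 50, "linear": [0, 0, 6], "delta_rot": [0, 0, 0]},
    {"grip": 50, "linear": [0, 0, 10], "delta_rot": [0, 0, 0]},
    {"grip": 50, "linear": [-2, 4, 12], "delta_rot": [0, 0, 0]},
    {"grip": 50, "linear": [-4, 8, 12], "delta_rot": [0, 0, 0]},
    {"grip": 50, "linear": [-6, 12, 12], "delta_rot": [0, 0, 0]},
    {"grip": 50, "linear": [-8, 16, 12], "delta_rot": [0, 0, 0]},
    {"grip": 50, "linear": [-8, 20, 12], "delta_rot": [0, 0, 0]},
    {"grip": 50, "linear": [-8, 20, 12], "delta_rot": [0, 0, 0]},
  ],
)

```text
time: 26.6
ee_pos: [0.4526, 0.0324, 0.2411]
tcp_rot: [179.9, 0.1, 167.6]
wrist_force: [0.3, -0.3, -0.1]
opening: 0.0686
grasp_force: 0.0
```

```bash
cat > m5.py <<'E'
from fit import *
ps={n:bot.camera(n) for n in("top","side")}
print(bot.get_obs()["time"])
for t in("gauge_long_eye","hook_seat"):
    q=[(p,bot.pinpoint(p,t)) for p in ps.values()]
    print(t,[b[0]["pixel"] if b else None for _,b in q])
print("expected eye px",[proj(p,np.array([.5335,-.1700,.139])) for p in ps.values()])
a=ps["side"]["color"][120:260,170:310];b=ps["top"]["color"][130:230,330:430]
cv2.imwrite("pics/e.png",np.hstack([cv2.resize(a,(400,400),interpolation=3),cv2.resize(b,(400,400),interpolation=3)])[:,:,::-1])
for n,p in ps.items():
    P=cloud(p,np.ones((400,640),bool)); L=loc(P,.575,-.1795,np.radians(167.4))
    m=(L[:,0]>.025)&(L[:,0]<.06)&(np.abs(L[:,1])<.03)&(L[:,2]>.15)&(L[:,2]<.17)
    print(n,m.sum(),np.percentile(L[m],[5,50,95],axis=0) if m.sum() else "")
E
python3 m5.py
```

```text
26.7
gauge_long_eye [[398.4, 168.9], [227.8, 206.2]]
hook_seat [[390.9, 192.1], [229.4, 207.5]]
expected eye px [(np.float64(393.6600259628482), np.float64(189.12440199705674)), (np.float64(225.8040910301327), np.float64(206.08911416351947))]
top 75 [[ 0.0384 -0.0218  0.1507]
 [ 0.0419 -0.0031  0.1537]
 [ 0.0463  0.0183  0.1568]]
side 128 [[ 0.0376 -0.0224  0.1511]
 [ 0.0408 -0.0012  0.1545]
 [ 0.047   0.0198  0.1562]]
```

View pics/e.png

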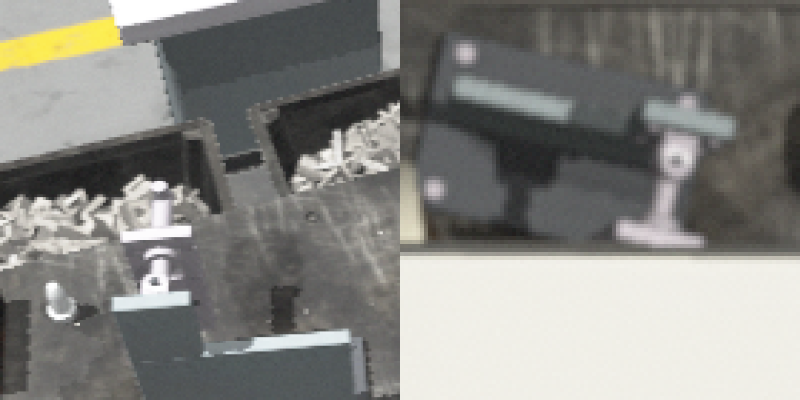

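The side view shows the gauge hanging in the neck at (157,235) between collar and bar, with its top at 155 mm as expected. The top view shows it square across the arm, and the hook is still straight out.

```bash
python3 -c "
from workcell import bot
print(bot.job_done())"
```

```text
the job is handed in; nothing more can be done
None
```

The hook is swung fully out and was pressed against its stop at about 15 N; the long gauge hangs seated in the neck, pressed home at about 16 N including its own weight, and the job was handed in at about 27 s.

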